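Set the pawl of a ratchet cheese press to pressing and wind it down firm

TASK

The cheese press on the worktop was last used to wind its screw up: before turning anything, flip the small upright pawl lever on the ratchet handle over to the pressing side (the lever leans to the side towards which the handle then drives, and the press winds down clockwise as seen from above). Then work the handle to and fro by its upright wooden grip, driving clockwise and ratcheting back, until the platen bears on the mould and the handle pulls up firm, about 10 N at the grip; never haul on it with more than 15 N. Let go and leave it pressed so, with the lever still on pressing, the mould where it stands under the screw, and the things round the press undisturbed.

Things in the scene. Friction and masses are not known exactly. Their poses are not given: they have to be found in the camera images.
- press: Cheese press, fixed to the worktop; origin under the centre of its board, on the worktop; x points away from its front, y left along the beam, z up. Wooden board 190 x 240 mm, top 26 mm up; two steel columns at y = +-95 mm; aluminium cross-beam 42 x 232 mm, 164 to 186 mm up. Handle, wheel and screw stand above the beam; nothing is in the way of the handle's full circle.
- press_axis (a point): Point on the vertical screw axis, at the top of the cross-beam, 186 mm above the worktop. The spindle (18 mm thick) rises through a toothed ratchet wheel (54 mm across, 20 teeth of 18 degrees) on the beam and ends up to 260 mm above the worktop. One turn of the wheel clockwise, seen from above, lowers spindle and platen 24 mm.
- grip_center (a point): Centre of the upright wooden grip at the handle's end, 233 mm above the worktop at all times: 27 mm across, 60 mm tall, spins freely about its own axis, 150 mm from the screw axis. The top of the handle bar is 33 mm below this point. Pull at the grip: about 5 to 6 N moving the idle screw (some 2 N stays when you stop), 2 N ratcheting back; once the platen bears, it rises about 0.5 N per mm.
- handle (a joint): Angle of the handle (rad): 0 when it points along the press's -x (front), growing clockwise seen from above, the pressing direction; no end stops, held by friction. Until the platen bears it takes 50 to 115 degrees of driving in all, plus up to one tooth (18 degrees) of lost motion at the start of each stroke.
- pawl_knob (a point): Centre of the small upright knob (dark steel, 12 to 15 mm across, 28 mm tall) on the tip of the pawl lever, about 218 mm above the worktop. The flat lever it stands on is 10 mm below this point, the handle 21 mm below. The knob is 46 mm from the lever's pivot, on the grip side of it, so that with the lever straight it is 86 mm from the screw axis on the line to the grip.
- pawl_pivot (a point): Top of the lever's pivot bolt on the handle, 40 mm from the screw axis on the line to the grip, about 218 mm above the worktop.
- pawl (a joint): Lean of the pawl lever (rad), -0.35 to 0.35. 0: in line with the handle; positive: knob on the clockwise side seen from above, the handle drives clockwise and presses; negative: counter-clockwise, the handle drives the screw up. An over-centre spring (about 1 N at the knob) throws it off 0 to its side, where it rests between 0.16 (tip on a tooth) and 0.35 (in a gap).
- platen: Round wooden platen (76 mm across, 10 mm thick) at the spindle's foot; origin at the centre of its underside, z up. It moves up and down only, driven by the ratchet wheel, and starts 3 to 8 mm above the mould's follower.
- mould: Perforated steel cheese mould, 92 to 97 mm across, standing loose on the drip plate under the platen, with a wooden follower 82 mm across whose top is 81 mm above the origin; origin at the centre of the underside, 29 mm above the worktop. Once the platen bears on it, it yields only about 0.1 mm up to full pressure.
- salt: Bystander: salt shaker, 44 mm across, 90 mm tall, left of the press; origin at its underside.
- glass: Bystander: clear tumbler, 81 mm across, 91 mm tall, right of the press; origin at its underside.
- honey: Bystander: honey jar, 60 mm across, 86 mm tall, right of the press; origin at its underside.

How it is judged:
On the way, in this order (a step that is already met when the one before it is completed fails the run):
1. the pawl lever is flipped over to the pressing side before the screw has been turned (value of joint pawl above 0.1 rad and distance of platen from where it was at the start of the episode below 0.002 m), for 0.2 s.
2. the platen is wound down to bear on the mould's follower (contact force between platen and mould above 30 N), for 0.1 s.
At the end, for the whole second after the job is handed in: The platen presses on the mould with 70 to 600 N and stays so after the grip is let go, the pawl lever is on the pressing side (over 0.1 rad), and the mould stands at rest within 12 mm of the screw axis (contact force between platen and mould between 70 and 600 N and value of joint pawl above 0.1 rad and horizontal distance between mould and press_axis below 0.012 m and linear speed of mould below 0.02 m/s); the robot touches nothing.
It fails at once if the press is over-tightened: more than 600 N on the mould (about 20 N at the grip) (contact force between platen and mould above 600 N).
It fails at once if a bystander beside the press is moved by more than 30 mm (distance of any of salt, glass, honey from where it was at the start of the episode above 0.03 m).
It also fails if it takes over 72 s, if anything falls off the work surface, if the arm or the gripper's body presses on something with over 40 N, if the wrist force passes 120 N, or if a joint passes its speed limit or range.

ROBOT

A 6-joint arm with a two-finger parallel gripper is mounted at the origin on a cart in front of the work surface, level with it; the furniture and walls round the work are solid. World frame = base frame: x ahead of the robot, y to its left, z up, the work surface at z = 0. Lengths are in m, angles in rad, forces in N, time in s.
With the tool pointing down it reaches from about 0.325 to 0.775 m from the base axis. Payload 5.5 kg.
Tool frame: the origin (TCP) lies at the very end of the fingers, on their centre line; the grasp point (between the pads) lies 19 mm behind it (env.tcp_to_grasp is the distance from the TCP to the grasp point, in m); z points along the fingers, y is the line along which they close (so a half turn about z gives the same grasp; the last joint's range is limited). The gripper opens to 88 mm and grips with 3 to 60 N. Pads are 20 mm wide; open, the fingers measure 115 mm over their backs; the gripper's body (75 mm by 178 mm) begins 61 mm behind the grasp point.
Start: joints at [-1.392, 0.091, 1.231, -0, 1.82, -0.057], TCP at [0.14, -0.583, 0.223] pointing down, gripper open.
Joint ranges: [-2.87, 2.87], [-0.86, 2.18], [0.17, 2.46], [-1.51, 4.65], [0.06, 2.69], [-2.65, 2.65]. Speed limits (rad/s): [2.57, 2.57, 3.01, 3.14, 3.14, 3.14].

INTERFACE

Orientations are given as a unit quaternion [w, x, y, z].
In Python, from cell import env gives the robot as it stands.
- The arm moves only by the tool servo_tool, never from a script. Its argument "plan" is one flat list of numbers, 5 for each row, row after row: the shift along the tool's x, y, z in mm, then the turn about the tool's z in rad, then the gripper command: -1 is shut, 1 is fully open, values between are in proportion. A call has 1 to 10 rows; each row is the pose to reach, as a shift and turn from the pose commanded when the call began, along the tool's axes at that moment; what a row does not reach only later rows make up. A row lasts 1/10 s, in which the tool goes at most 50 mm and 8.59 degrees, less where a joint would pass 70% of its speed; a pose out of reach is approached as far as the arm can. A call with a gripper value outside its range is refused whole. The fingers move at their own pace and stop on an object; "squeeze" is the grip in N (left out, the last holds). Time passes only in rows, so rows that repeat a pose let the fingers close. It gives the time, the measured TCP pose, the force, the opening and the grip force at its end, in the units of the state.
- env.state(): the state, without advancing time (a new reading comes with each control period).
- env.read_camera(name): name is "side" or "top" or "wrist"; returns a dict with "image" (420x560x3 uint8, red, green, blue), "depth" (420x560 float32, m along the optical axis (not along the pixel's ray), 0 where there is no reading), "fx", "fy", "cx", "cy" (pixels), "R" (3x3) and "t" (3): a world point X has camera coordinates R X + t. Camera axes: x right, y down, z forward; pixel columns grow to the right and rows downward; lengths in m; the calibration is good to about 2 mm. A picture is of the moment at which its call begins.
- env.finish_job(): hands the job in; it is judged then, once.
Trained networks look in a picture, given as the dict that the camera call returned (one of the last four; its "shot" number tells which), for a name from the list of things; names that differ only in an ending like _2 or _b are one class to them, and where a whole thing is asked for, a point or a joint stands for the part that bears it (a point fixed in the world has none). Each returns a list of dicts, best first, with "p" (0 to 1); they miss things now and then, are a little off and sometimes report something else, mostly with a low value. They report only what shows in the picture. A call takes as long as a camera call.
- env.look_for(target, picture): "location" ([x, y, z] in m, in world coordinates, good to about 4 mm: the middle of the surface that is visible of it).
The state is a dict: "clock": time; "joints": joint angles; "qvel": joint speeds; "joint_torque": joint torques, N m; "position": TCP position; "orientation": TCP orientation; "contact_force": force on the tool from outside, world axes, zero at the start; "moment": the same for the moment, N m; "grip_width": opening from 0.0 (shut) to 1.0 (fully open); "grip_force": force on a finger pad.
Only numpy, scipy, OpenCV 4.12 (cv2) and the standard library are available. Lean on these libraries where they do the work, as an engineer would, in place of code of your own. Each camera call takes 0.05 s, during which the arm holds its last target. There are 200 camera calls.

## Working session

There is one attempt and no reset: what is moved stays moved. The work goes in short steps, Python scripts to look and compute and a tool call to move; the robot and the scene stay as the last step left them, time stands still between calls to the robot, and variables do not carry over. Pictures are saved under pics/ and viewed, at most 10 in all, crops included, and the job is handed in when it is done.

Besides the shell and the picture viewer there is one more tool, called after "Emit:" as name(argument=value, ...) on one line, values as JSON. servo_tool: Moves the arm, as the interface text tells. Its arguments: {"type":"object","properties":{"plan":{"type":"array"},"squeeze":{"type":"number"}},"required":["plan"]}

```bash
mkdir -p pics; cat > h.py <<'E'
import numpy as np, cv2
from cell import env
def save(p,n): cv2.imwrite('pics/'+n,p['image'][:,:,::-1])
def px(p,u,v,z=None,d=None):
    r=np.array([(u-p['cx'])/p['fx'],(v-p['cy'])/p['fy'],1.])
    R=np.array(p['R']);t=np.array(p['t']);c=-R.T@t;w=R.T@r
    s=(z-c[2])/w[2] if z is not None else p['depth'][int(v),int(u)]
    return c+s*w
def rnd(a): return np.round(a,4).tolist()
E
python3 - <<'E'
from h import *
p=env.read_camera('top');save(p,'top1.png')
q=env.read_camera('side');save(q,'side1.png')
for n in ['press','grip_center','pawl_knob','pawl_pivot','platen','mould','salt','glass','honey']:
    for nm,im in (('top',p),('side',q)):
        print(n,nm,[(rnd(r['location']),round(r['p'],2)) for r in env.look_for(n,im)[:2]])
s=env.state();print(s['clock'],s['position'],s['orientation'],s['contact_force'])
E
```

```text
press top [([0.5424, 0.068, 0.0229], 0.8)]
press side [([0.5382, 0.0696, 0.0347], 0.71), ([0.4817, 0.0832, 0.2064], 0.42)]
grip_center top [([0.4101, 0.0907, 0.2634], 0.53)]
grip_center side [([0.4102, 0.0941, 0.2575], 0.88), ([0.5386, 0.0674, 0.0355], 0.47)]
pawl_knob top [([0.5024, 0.0701, 0.2085], 0.64)]
pawl_knob side [([0.5061, 0.0705, 0.2059], 0.76)]
pawl_pivot top [([0.4903, 0.0823, 0.1977], 0.86)]
pawl_pivot side [([0.4867, 0.0837, 0.2107], 0.87)]
platen top [([0.546, 0.0557, 0.1275], 0.73)]
platen side [([0.5527, 0.0574, 0.1213], 0.84)]
mould top [([0.532, 0.0371, 0.0923], 0.49)]
mould side [([0.5301, 0.0518, 0.0883], 0.88), ([0.4863, 0.0806, 0.2104], 0.73)]
salt top [([0.5311, 0.2186, 0.067], 0.69)]
salt side [([0.5221, 0.225, 0.0654], 0.92)]
glass top [([0.5302, -0.1327, 0.0209], 0.79), ([0.5478, 0.0567, 0.1262], 0.55)]
glass side [([0.5347, -0.1317, 0.0461], 0.87)]
honey top [([0.5945, -0.1168, 0.086], 0.88)]
honey side [([0.5943, -0.1172, 0.0864], 0.78)]
1.0 [ 0.14016863 -0.58340585  0.22261733] [-1.47349443e-05  9.93055341e-01  1.17648156e-01 -1.57967684e-05] [-0.21298636 -0.54859846  0.79501875]
```

View pics/top1.png

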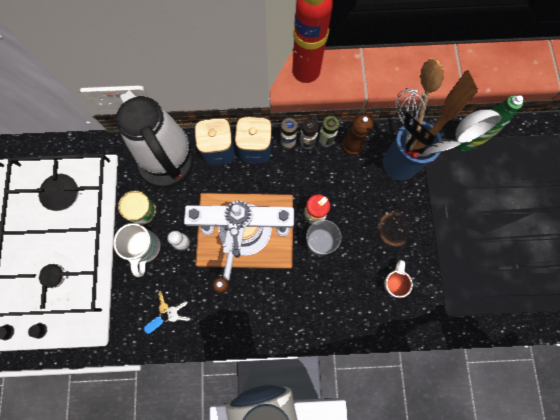

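View pics/side1.png

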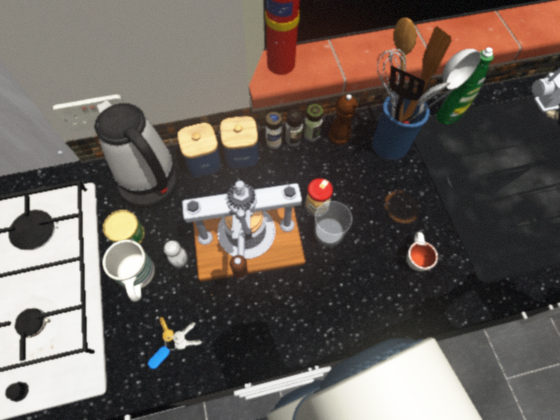

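Top view: press at about (245,231), screw at (238,211), grip at (221,285), knob near (237,232). I zoom in to read the press geometry.

```bash
python3 - <<'E'
from h import *
p=env.read_camera('top');q=env.read_camera('side')
a=cv2.resize(p['image'][190:300,180:300],None,fx=3.3,fy=5,interpolation=cv2.INTER_CUBIC) if 0 else cv2.resize(p['image'][190:300,180:300],None,fx=5,fy=5,interpolation=cv2.INTER_CUBIC)
cv2.imwrite('pics/crop1.png',a[:,:,::-1])
print('cam',rnd(-np.array(p['R']).T@p['t']),p['fx'],rnd(p['R']))
print('ctr z.26',rnd(px(p,238,211,z=.26)),'grip',rnd(px(p,221,285,z=.263)))
for c in [(187,207),(187,225),(293,207),(293,225)]:print(c,rnd(px(p,*c,z=.186)))
for c in [(202,194),(294,196),(293,268),(197,268)]:print(c,rnd(px(p,*c,z=.026)))
E
```

```text
cam [0.3745, -0.0091, 0.993] 389.53099920990235 [[-0.0473, -0.9989, -0.0055], [-0.9707, 0.0473, -0.2356], [0.2356, -0.0058, -0.9718]]
ctr z.26 [0.5526, 0.0585, 0.26] grip [0.4132, 0.093, 0.263]
(187, 207) [0.5847, 0.174, 0.186]
(187, 225) [0.5454, 0.1738, 0.186]
(293, 207) [0.5736, -0.0523, 0.186]
(293, 225) [0.5345, -0.05, 0.186]
(202, 194) [0.6591, 0.1718, 0.026]
(294, 196) [0.6421, -0.0651, 0.026]
(293, 268) [0.4585, -0.0518, 0.026]
(197, 268) [0.4698, 0.1847, 0.026]
```

View pics/crop1.png

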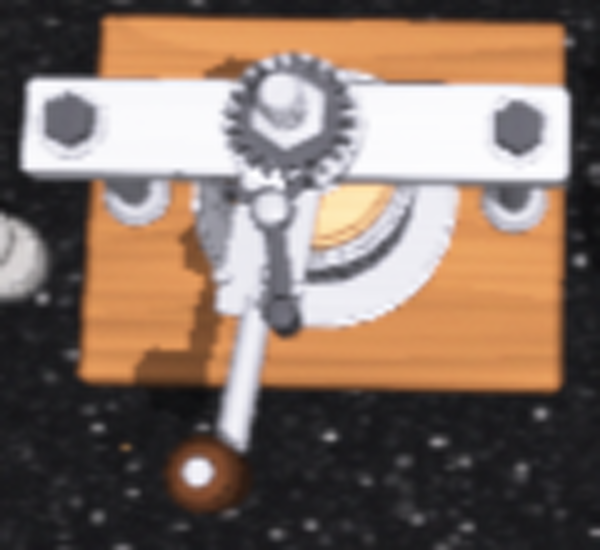

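The crop shows spindle top at (278,97), wheel centre (290,122), pivot (270,207), knob (284,315) leaning to the right (counter-clockwise side), and grip top (198,470). I need to push the knob to the left in the picture, i.e. clockwise.

```bash
python3 - <<'E'
from h import *
p=env.read_camera('top')
f=lambda x,y,z:px(p,180+x/5-.4,190+y/5-.4,z=z)
for n,a in dict(spind=(278,97,.26),wheel=(290,122,.205),pivot=(270,207,.218),knob=(284,315,.232),grip=(198,470,.263),kettle=(None,)).items():
    if a[0]:print(n,rnd(f(*a)))
u=px(p,142,118);print('kettle top',rnd(u)); print('can',rnd(px(p,214,135)))
r=f(198,470,.263)-[.558,.06,.263]; print(np.hypot(*r[:2]),np.arctan2(r[1],-r[0]))
s=env.state();c=s['position'];phi=.2359
for tgt in ([.42,-.06,.32],):
    d=np.array(tgt)-c; ex=np.array([np.cos(phi),np.sin(phi)]);ey=np.array([np.sin(phi),-np.cos(phi)])
    print(d[:2]@ex*1000,d[:2]@ey*1000,-d[2]*1000)
E
```

```text
spind [0.5568, 0.0638, 0.26]
wheel [0.5596, 0.0645, 0.205]
pivot [0.5217, 0.0723, 0.218]
knob [0.4758, 0.0663, 0.232]
grip [0.4159, 0.0963, 0.263]
kettle top [0.7791, 0.2646, 0.2216]
can [0.7815, 0.1257, 0.1135]
0.1466842965773547 0.24984280018171778
394.41096592437333 -443.5230405936785 -97.36153624964538
```

Emit:
servo_tool(plan=[0,0,-50,-0.15,-1,463,-524,-97,-2.67,-1,463,-524,-97,-2.67,-1,463,-524,-97,-2.67,-1,463,-524,-97,-2.67,-1,463,-524,-97,-2.67,-1,463,-524,-97,-2.67,-1,463,-524,-97,-2.67,-1,463,-524,-97,-2.67,-1,463,-524,-97,-2.67,-1], squeeze=20)

```text
clock: 2.15
position: [0.351, -0.1849, 0.3033]
orientation: [0.001, 0.644, 0.765, 0.0]
contact_force: [0.3, 0.3, 0.0]
grip_width: 0.128
grip_force: 0.0
```

```bash
cat >> h.py <<'E'
from scipy.spatial.transform import Rotation as Ro
def tool(tgt,phi):
    s=env.state();q=s['orientation'];M=Ro.from_quat([q[1],q[2],q[3],q[0]]).as_matrix()
    ph=np.arctan2(M[1,0],M[0,0]);dt=(ph-phi+np.pi)%(2*np.pi)-np.pi
    print('t',round(s['clock'],2),'pos',rnd(s['position']),'phi',round(ph,3),'j',np.round(s['joints'],2),'F',np.round(s['contact_force'],1))
    print('shift',np.round(M.T@(np.array(tgt)-s['position'])*1000,1),'turn',round(dt,3))
E
python3 - <<'E'
from h import *
tool([.468,.035,.32],2.907)
E
```

```text
t 2.15 pos [0.351, -0.1849, 0.3033] phi 1.741 j [-0.57 -0.42  1.54  0.    2.02 -0.74] F [0.3 0.3 0. ]
shift [196.9 152.7 -16.7] turn -1.166
```

Emit:
servo_tool(plan=[197,152,-17,-1.166,-1,197,152,-17,-1.166,-1,197,152,-17,-1.166,-1,197,152,-17,-1.166,-1,197,152,-17,-1.166,-1,197,152,-17,-1.166,-1,197,152,-17,-1.166,-1,197,152,-17,-1.166,-1,197,152,-17,-1.166,-1,197,152,-17,-1.166,-1])

```text
clock: 3.15
position: [0.4682, 0.0324, 0.3199]
orientation: [0.0, 0.121, 0.993, -0.0]
contact_force: [-0.7, -0.2, 0.0]
grip_width: 0.008
grip_force: 0.0
```

```bash
python3 - <<'E'
from h import *
p=env.read_camera('wrist');save(p,'w1.png')
for n in ['pawl_knob','grip_center','pawl_pivot']:
    print(n,[(rnd(r['location']),round(r['p'],2)) for r in env.look_for(n,p)[:2]])
tool([.468,.035,.214],2.907)
E
```

```text
pawl_knob [([0.5787, -0.1035, 0.0451], 0.64), ([0.5022, 0.0677, 0.2098], 0.58)]
grip_center [([0.4137, 0.0923, 0.2625], 0.81)]
pawl_pivot [([0.4786, 0.0801, 0.2071], 0.59)]
t 3.35 pos [0.4682, 0.0323, 0.3199] phi 2.9 j [-0.   -0.21  1.35 -0.    2.01 -1.33] F [ 0.2 -0.3 -0.3]
shift [  0.8   2.6 105.9] turn -0.007
```

View pics/w1.png

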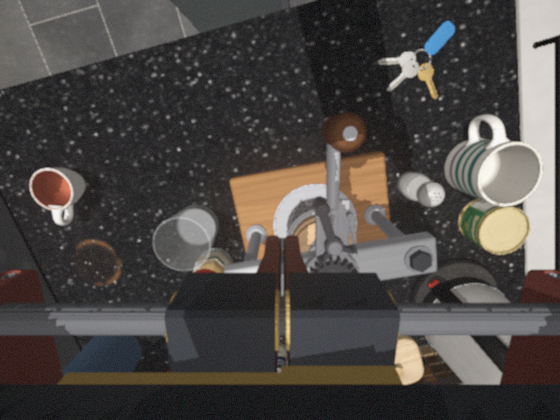

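The wrist view shows the knob top at about (322,206), the grip top at (349,133), the pivot at (325,248), and the shut fingers at (283,245).

```bash
python3 - <<'E'
from h import *
p=env.read_camera('wrist')
a=cv2.resize(p['image'][110:270,240:400],None,fx=3.7,fy=3.7,interpolation=cv2.INTER_CUBIC);cv2.imwrite('pics/w1c.png',a[:,:,::-1])
print('knob',rnd(px(p,322,206,z=.232)),'grip',rnd(px(p,349,133,z=.263)),'piv',rnd(px(p,325,248,z=.218)))
E
```

```text
knob [0.4747, 0.0659, 0.232] grip [0.4173, 0.0932, 0.263] piv [0.5201, 0.0612, 0.218]
```

View pics/w1c.png

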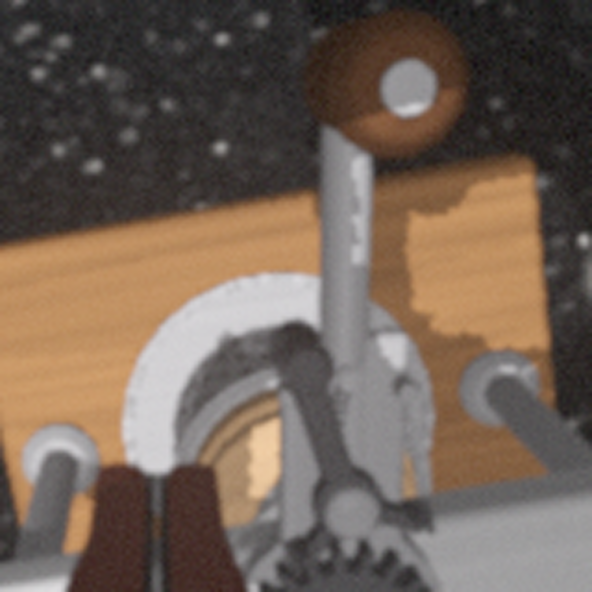

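Emit:
servo_tool(plan=[2,0,40,0,-1,2,0,75,0,-1,2,0,100,0,-1,2,0,106,0,-1,2,0,106,0,-1])

```text
clock: 3.9
position: [0.4659, 0.0329, 0.2133]
orientation: [-0.001, 0.12, 0.993, -0.0]
contact_force: [0.0, 0.2, 0.2]
grip_width: 0.004
grip_force: 0.0
```

Emit:
servo_tool(plan=[0,5,0,0,-1,0,10,0,0,-1,0,14,0,0,-1,0,17,0,0,-1,0,20,0,0,-1,0,23,0,0,-1,0,26,0,0,-1,0,29,0,0,-1,0,32,0,0,-1,0,32,0,0,-1])

```text
clock: 4.9
position: [0.474, 0.0645, 0.2137]
orientation: [0.0, 0.119, 0.993, 0.0]
contact_force: [0.8, 0.1, -0.2]
grip_width: 0.007
grip_force: 0.1
```

```bash
python3 - <<'E'
from h import *
tool([.468,.035,.214],2.907)
p=env.read_camera('top')
print([(rnd(r['location']),round(r['p'],2)) for n in ['pawl_knob','grip_center'] for r in env.look_for(n,p)[:1]])
a=cv2.resize(p['image'][190:300,180:300],None,fx=5,fy=5,interpolation=cv2.INTER_CUBIC);cv2.imwrite('pics/c2.png',a[:,:,::-1])
E
```

```text
t 4.9 pos [0.474, 0.0645, 0.2137] phi 2.902 j [ 0.06 -0.24  1.56  0.    1.82 -1.27] F [ 0.8  0.1 -0.2]
shift [ -1.1 -30.   -0.3] turn -0.005
[([0.4125, 0.0896, 0.2603], 0.62)]
```

Emit:
servo_tool(plan=[0,2,0,0,-1,0,4,0,0,-1,0,6,0,0,-1,0,6,0,0,-1,0,-2,0,0,-1,0,-15,0,0,-1,0,-20,-40,0,-0.4,0,-20,-90,0,0,0,-20,-110,0,0,0,-20,-110,0,0])

```text
clock: 6.05
position: [0.4696, 0.0435, 0.3281]
orientation: [0.004, 0.12, 0.993, 0.0]
contact_force: [-0.5, 0.5, -0.8]
grip_width: 0.327
grip_force: 0.0
```

```bash
python3 - <<'E'
from h import *
tool([.468,.035,.214],2.907)
p=env.read_camera('wrist')
for n in ['pawl_knob','grip_center','pawl_pivot']:
    print(n,[(rnd(r['location']),round(r['p'],2)) for r in env.look_for(n,p)[:2]])
a=cv2.resize(p['image'][90:260,200:420],None,fx=3.5,fy=3.5,interpolation=cv2.INTER_CUBIC);cv2.imwrite('pics/c3.png',a[:,:,::-1])
E
```

```text
t 6.05 pos [0.4696, 0.0435, 0.3281] phi 2.901 j [ 0.02 -0.21  1.33 -0.    2.01 -1.31] F [-0.5  0.5 -0.8]
shift [  0.3  -8.9 114.1] turn -0.006
pawl_knob [([0.5261, -0.1342, 0.0521], 0.73), ([0.4962, 0.0831, 0.2068], 0.57)]
grip_center [([0.414, 0.0924, 0.2602], 0.91)]
pawl_pivot [([0.4777, 0.0817, 0.2047], 0.85), ([0.5332, 0.2157, 0.0687], 0.23)]
```

View pics/c3.png

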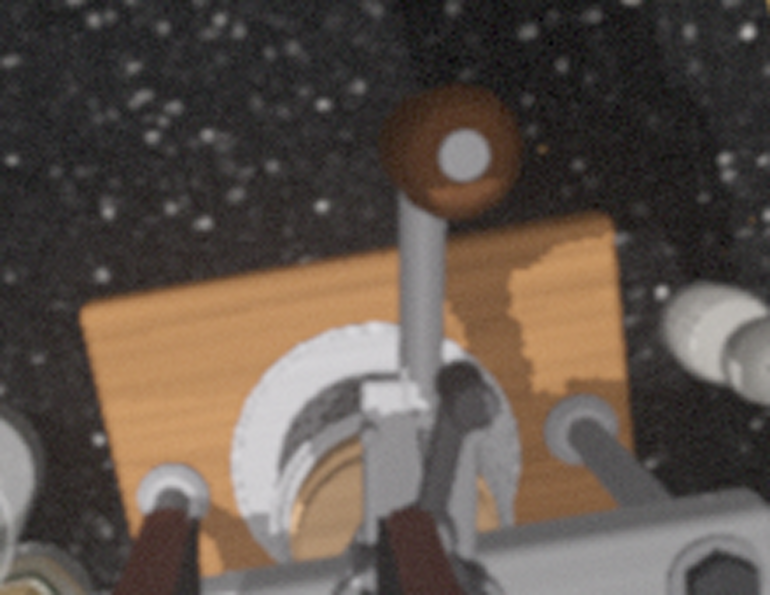

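The lever is now over to the clockwise side (knob at crop (465,375), right of the handle). The grip top is at crop (464,155), which is full-frame (332.6,134.3).

```bash
python3 - <<'E'
from h import *
p=env.read_camera('wrist')
g=px(p,332.4,134.1,z=.263);print(rnd(g))
t=env.read_camera('top'); print([(rnd(r['location']),round(r['p'],2)) for r in env.look_for('grip_center',t)[:1]])
tool([.416,.0945,.325],2.91)
E
```

```text
[0.4157, 0.0938, 0.263]
[([0.4126, 0.092, 0.2594], 0.68)]
t 6.4 pos [0.4688, 0.0445, 0.3222] phi 2.902 j [ 0.02 -0.21  1.34 -0.    2.01 -1.31] F [-0.4  0.1  0.3]
shift [63.2 36.  -2.7] turn -0.008
```

Emit:
servo_tool(plan=[40,20,-3,0,0.7,63,35,-3,0,0.7,63,35,-3,0,0.7,63,35,40,0,0.7,63,35,80,0,0.7,63,35,107,0,0.7,63,35,107,0,-0.1,63,35,107,0,-0.3,63,35,107,0,-0.3,63,35,107,0,-0.3], squeeze=12)

```text
clock: 7.4
position: [0.4171, 0.0936, 0.2189]
orientation: [0.002, 0.12, 0.993, 0.0]
contact_force: [0.2, 0.3, -0.7]
grip_width: 0.53
grip_force: 0.0
```

Emit:
servo_tool(plan=[0,0,0,0,-0.5,0,0,0,0,-1,0,0,0,0,-1,0,0,0,0,-1])

```text
clock: 7.8
position: [0.4165, 0.0937, 0.2174]
orientation: [0.001, 0.12, 0.993, 0.0]
contact_force: [-0.5, 0.7, 3.1]
grip_width: 0.306
grip_force: 12.0
```

```bash
python3 - <<'E'
from h import *
tool([.416,.0945,.214],2.91)
E
```

```text
t 7.8 pos [0.4165, 0.0937, 0.2174] phi 2.902 j [ 0.14 -0.38  1.67  0.    1.85 -1.19] F [-0.5  0.7  3.1]
shift [0.7 0.7 3.4] turn -0.008
```

Emit:
servo_tool(plan=[-0.4,10.4,0,0.07,-1,-1.5,20.7,0,0.14,-1,-3.3,31,0,0.209,-1,-5.8,41.1,0,0.279,-1,-9,51,0,0.349,-1,-12.9,60.6,0,0.419,-1,-17.4,70,0,0.489,-1,-22.6,79,0,0.559,-1,-28.5,87.6,0,0.628,-1,-34.9,95.8,0,0.698,-1])

```text
clock: 8.8
position: [0.4707, 0.1801, 0.2174]
orientation: [-0.003, 0.452, 0.892, -0.0]
contact_force: [-11.6, 5.0, 6.0]
grip_width: 0.304
grip_force: 12.0
```

```bash
cat >> h.py <<'E'
def hs(ax=(.561,.062)):
    s=env.state();d=s['position'][:2]-np.array(ax);r=np.hypot(*d);u=d/r;t=np.array([u[1],-u[0]])
    f=s['contact_force'][:2];print('R',round(r,4),'th deg',round(np.degrees(np.arctan2(d[1],-d[0])),1),'Fr',round(f@u,1),'Ft',round(f@t,1))
E
python3 - <<'E'
from h import *
tool([.416,.0945,.214],2.91);hs()
q=env.read_camera('side')
print([(rnd(r['location']),round(r['p'],2)) for n in('platen','grip_center','pawl_knob') for r in env.look_for(n,q)[:1]])
E
```

```text
t 8.8 pos [0.4707, 0.1801, 0.2174] phi 2.204 j [ 0.3  -0.16  1.49  0.    1.82 -0.34] F [-11.6   5.    6. ]
shift [-36.7 -94.7   3.4] turn -0.706
R 0.1487 th deg 52.6 Fr 11.0 Ft -6.2
[([0.5521, 0.0551, 0.1194], 0.57), ([0.5226, 0.1378, 0.2156], 0.43)]
```

Emit:
servo_tool(plan=[1.5,0,0,0,-1,3,0,0,0,-1,3,0,0,0,-1], squeeze=8)

```text
clock: 9.3
position: [0.4712, 0.1806, 0.2173]
orientation: [0.0, 0.452, 0.892, 0.0]
contact_force: [-0.7, -0.5, 4.6]
grip_width: 0.304
grip_force: 8.0
```

```bash
python3 - <<'E'
from h import *
tool([.416,.0945,.214],2.91);hs()
E
```

```text
t 9.3 pos [0.4712, 0.1806, 0.2173] phi 2.204 j [ 0.3  -0.17  1.49 -0.    1.82 -0.33] F [-0.7 -0.5  4.6]
shift [-36.7 -95.4   3.3] turn -0.706
R 0.1487 th deg 52.9 Fr 0.1 Ft -0.9
```

```bash
cat >> h.py <<'E'
def arc(degs,ax=(.563,.062)):
    s=env.state();q=s['orientation'];M=Ro.from_quat([q[1],q[2],q[3],q[0]]).as_matrix()
    ph=np.arctan2(M[1,0],M[0,0]);d=s['position'][:2]-np.array(ax);th=np.arctan2(d[1],-d[0]);R=np.hypot(*d)
    for a in degs:
        n=th+np.radians(a);w=R*np.array([-np.cos(n),np.sin(n)])-d
        print(a,np.round(M.T[:2,:2]@w*1000,1),np.round(ph-(np.pi-n),3))
E
python3 - <<'E'
from h import *
hs((.563,.062));arc([2,4,6,8,10,12,14,16])
E
```

```text
R 0.1499 th deg 52.3 Fr 0.1 Ft -0.9
2 [0.  5.2] 0.009
4 [-0.1 10.5] 0.044
6 [-0.4 15.7] 0.079
8 [-0.9 20.9] 0.114
10 [-1.6 26.1] 0.149
12 [-2.5 31.2] 0.184
14 [-3.5 36.4] 0.219
16 [-4.7 41.5] 0.253
```

Emit:
servo_tool(plan=[0,5.2,0,0.009,-1,-0.1,10.5,0,0.044,-1,-0.4,15.7,0,0.079,-1,-0.9,20.9,0,0.114,-1])

```text
clock: 9.7
position: [0.4883, 0.192, 0.2173]
orientation: [-0.0, 0.503, 0.864, -0.001]
contact_force: [-4.8, -3.0, 5.3]
grip_width: 0.305
grip_force: 8.0
```

Emit:
servo_tool(plan=[-0.1,5.2,0,0.035,-1,-0.4,10.4,0,0.07,-1,-0.8,15.7,0,0.105,-1])

```text
clock: 10.0
position: [0.5023, 0.1991, 0.2173]
orientation: [-0.0, 0.548, 0.837, -0.001]
contact_force: [-5.6, -3.1, 6.8]
grip_width: 0.305
grip_force: 8.0
```

```bash
python3 - <<'E'
from h import *
hs((.563,.062));arc([2,4,6])
E
```

```text
R 0.1499 th deg 66.1 Fr -0.6 Ft -6.4
2 [-0.1  5.2] 0.03
4 [-0.3 10.5] 0.065
6 [-0.7 15.7] 0.1
```

Emit:
servo_tool(plan=[-0.1,5.2,0,0.03,-1,-0.3,10.5,0,0.065,-1,-0.7,15.7,0,0.1,-1])

```text
clock: 10.3
position: [0.517, 0.2047, 0.2173]
orientation: [-0.0, 0.589, 0.808, -0.001]
contact_force: [-5.2, -2.7, 7.0]
grip_width: 0.305
grip_force: 8.0
```

Emit:
servo_tool(plan=[-0.1,5.2,0,0.035,-1,-0.4,10.4,0,0.07,-1,-0.8,15.7,0,0.105,-1])

```text
clock: 10.6
position: [0.5322, 0.2087, 0.2173]
orientation: [-0.0, 0.63, 0.776, -0.001]
contact_force: [-4.1, -4.1, 6.9]
grip_width: 0.305
grip_force: 8.0
```

Emit:
servo_tool(plan=[-0.6,5.2,0,0.035,-1,-1.1,10.4,0,0.07,-1,-1.6,15.7,0,0.105,-1])

```text
clock: 10.9
position: [0.5477, 0.211, 0.2174]
orientation: [-0.001, 0.67, 0.742, -0.0]
contact_force: [-5.1, -0.5, 7.3]
grip_width: 0.307
grip_force: 8.0
```

Emit:
servo_tool(plan=[-0.1,5.2,0,0.035,-1,-0.4,10.4,0,0.07,-1,-0.8,15.7,0,0.105,-1])

```text
clock: 11.2
position: [0.5634, 0.2118, 0.2173]
orientation: [-0.0, 0.708, 0.706, -0.001]
contact_force: [-6.7, -1.7, 6.5]
grip_width: 0.305
grip_force: 8.0
```

Emit:
servo_tool(plan=[-0.3,5.2,0,0.035,-1,-0.7,10.4,0,0.07,-1])

```text
clock: 11.4
position: [0.5738, 0.2113, 0.2173]
orientation: [-0.001, 0.732, 0.681, -0.0]
contact_force: [-5.5, 0.0, 6.0]
grip_width: 0.309
grip_force: 8.0
```

Emit:
servo_tool(plan=[-0.1,5.2,0,0.035,-1,-0.4,10.4,0,0.07,-1,-0.8,15.7,0,0.105,-1])

```text
clock: 11.7
position: [0.5893, 0.2093, 0.2173]
orientation: [-0.001, 0.767, 0.642, -0.0]
contact_force: [-5.0, -0.6, 6.7]
grip_width: 0.304
grip_force: 8.0
```

```bash
python3 - <<'E'
from h import *
hs((.563,.062));arc([2,4,6])
q=env.read_camera('side');save(q,'s2.png')
print([(n,rnd(r['location']),round(r['p'],2)) for n in('platen','salt','mould') for r in env.look_for(n,q)[:1]])
E
```

```text
R 0.1497 th deg 100.1 Fr -1.5 Ft -4.8
2 [-0.1  5.2] 0.034
4 [-0.4 10.4] 0.069
6 [-0.8 15.6] 0.104
[('platen', [0.5446, 0.0618, 0.118], 0.77), ('salt', [0.5402, 0.0079, 0.1166], 0.22), ('mould', [0.5248, 0.0461, 0.0945], 0.86)]
```

Emit:
servo_tool(plan=[-0.3,5.2,0,0.034,-1,-0.7,10.4,0,0.069,-1,-1.1,15.6,0,0.104,-1])

```text
clock: 12.2
position: [0.6045, 0.2057, 0.2173]
orientation: [-0.001, 0.799, 0.601, -0.0]
contact_force: [-5.4, -0.6, 7.2]
grip_width: 0.304
grip_force: 8.0
```

Emit:
servo_tool(plan=[-0.1,5.2,0,0.035,-1,-0.4,10.4,0,0.07,-1,-0.8,15.7,0,0.105,-1])

```text
clock: 12.5
position: [0.6194, 0.2005, 0.2174]
orientation: [-0.001, 0.83, 0.558, -0.0]
contact_force: [-5.0, -0.4, 7.9]
grip_width: 0.306
grip_force: 8.0
```

Emit:
servo_tool(plan=[-0.4,5.2,0,0.035,-1,-0.8,10.4,0,0.07,-1,-1.3,15.7,0,0.105,-1])

```text
clock: 12.8
position: [0.6327, 0.1942, 0.2173]
orientation: [-0.001, 0.858, 0.514, -0.001]
contact_force: [-9.9, 2.7, 6.2]
grip_width: 0.303
grip_force: 8.0
```

Emit:
servo_tool(plan=[0,0,0,0,-1,0,0,0,0,-1,0,0,0,0,-1])

```text
clock: 13.1
position: [0.6331, 0.1939, 0.2173]
orientation: [-0.001, 0.857, 0.515, -0.0]
contact_force: [-6.2, 2.4, 6.7]
grip_width: 0.302
grip_force: 8.0
```

```bash
python3 - <<'E'
from h import *
hs((.563,.062));arc([1,2])
q=env.read_camera('top')
print([(n,rnd(r['location']),round(r['p'],2)) for n in('platen','mould','salt','glass','honey') for r in env.look_for(n,q)[:1]])
E
```

```text
R 0.1494 th deg 118.0 Fr -0.8 Ft -6.6
1 [-0.   2.6] 0.016
2 [-0.1  5.2] 0.034
[('platen', [0.5423, 0.0619, 0.12], 0.64), ('mould', [0.5275, 0.0527, 0.0956], 0.91), ('salt', [0.5968, 0.1148, 0.2104], 0.19), ('glass', [0.5315, -0.1347, 0.0217], 0.94), ('honey', [0.5928, -0.1161, 0.086], 0.87)]
```

Emit:
servo_tool(plan=[0,1.5,0,0.009,-1,0,3,0,0.018,-1,0,4.5,0,0.027,-1,0,6,0,0.036,-1,0,6,0,0.036,-1,0,6,0,0.036,-1])

```text
clock: 14.0
position: [0.6375, 0.1915, 0.2173]
orientation: [-0.002, 0.866, 0.499, -0.001]
contact_force: [-9.9, 2.0, 6.7]
grip_width: 0.304
grip_force: 8.0
```

```bash
python3 - <<'E'
from h import *
hs((.563,.062))
E
```

```text
R 0.1494 th deg 119.9 Fr -3.2 Ft -9.6
```

Emit:
servo_tool(plan=[0,0,0,0,-0.2,0,0,0,0,0.4,0,0,0,0,0.6,0,0,0,0,0.6,0,0,0,0,0.6,0,0,-20,0,0.6,0,0,-60,0,0.6,0,0,-100,0,0.6,0,0,-120,0,0.6,0,0,-120,0,0.6])

```text
clock: 15.0
position: [0.64, 0.1902, 0.341]
orientation: [0.001, 0.867, 0.499, 0.003]
contact_force: [0.7, -0.4, 0.8]
grip_width: 0.797
grip_force: 0.0
```

```bash
python3 - <<'E'
from h import *
hs((.563,.062));print(env.state()['position'],env.state()['contact_force'])
p=env.read_camera('wrist')
a=cv2.resize(p['image'],None,fx=1.4,fy=1.4);cv2.imwrite('pics/w4.png',a[:,:,::-1])
print([(n,rnd(r['location']),round(r['p'],2)) for n in('grip_center','salt') for r in env.look_for(n,p)[:1]])
E
```

```text
R 0.1495 th deg 121.0 Fr -0.0 Ft 0.8
[0.63996238 0.19016219 0.34103984] [ 0.69004635 -0.4383686   0.75541659]
[('grip_center', [0.6288, 0.2022, 0.2614], 0.6), ('salt', [0.5512, 0.2276, 0.0806], 0.98)]
```

View pics/w4.png

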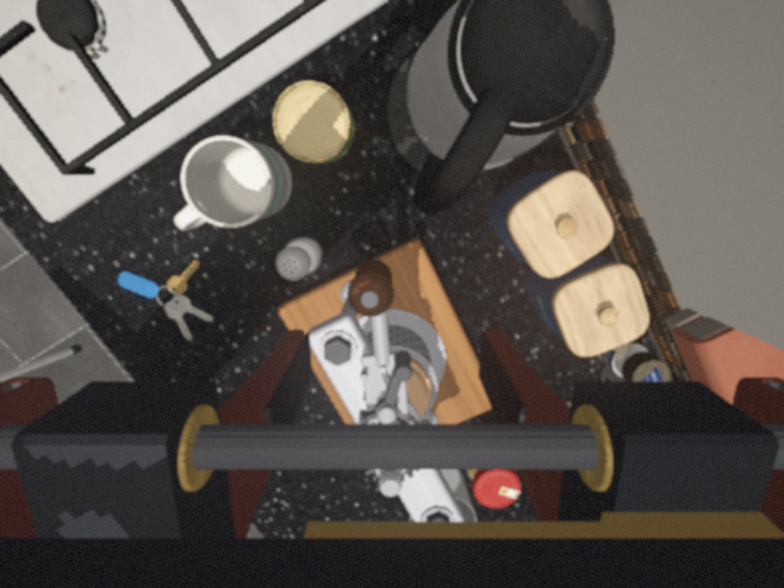

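The wrist view shows the handle at about 120° with the grip at (370,298). The knob at (403,362) is still on the clockwise side, the gripper is clear above, and the salt is undisturbed. I'm handing in the job.

```bash
python3 -c "
from cell import env
print(env.finish_job())"
```

```text
the job is handed in; nothing more can be done
None
```

I flipped the pawl to pressing and drove the handle clockwise about 104° in a single stroke, so ratcheting back was not needed. It pulled up firm at about 10 N at the grip. I then let go with the lever still on pressing and handed the job in; the hand-in returned no verdict, and the force on the mould was not measured directly.

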